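# Find the rocking corner of the scale platform and set its shim

### The arm

A 6-joint arm with a two-finger parallel gripper is mounted at the origin on the work surface. World frame = base frame: x ahead of the robot, y to its left, z up, the work surface at z = 0. Lengths are in m, angles in rad, forces in N, time in s.
With the tool pointing down it reaches from about 0.35 to 0.975 m from the base axis. Payload 4.9 kg.
Tool frame: the origin (TCP) lies on the front face of the gripper's body, between the roots of the fingers; the fingertips stand ctrl.finger_overhang ahead of it and the grasp point (between the pads) lies 54 mm ahead of it (ctrl.finger_overhang is the distance from the TCP to the fingertips, in m); z points along the fingers, y is the line along which they close (so a half turn about z gives the same grasp; the last joint's range is limited). The gripper opens to 85 mm and grips with 20 to 120 N. Pads are 22 mm wide; open, the fingers measure 114 mm over their backs; the gripper's body (76 mm by 85 mm) begins 54 mm behind the grasp point. The pads swing forward as they close: fully open they stand 13 mm farther back than shut.
Start: joints at [1.022, 0.053, 1.613, -0, 1.476, -0.119], TCP at [0.26, 0.568, 0.304] pointing down, gripper open.
Joint ranges: [-3.01, 3.01], [-1.01, 2.22], [0.06, 2.58], [-1.02, 4.17], [0.09, 2.62], [-3.14, 3.14]. Speed limits (rad/s): [2.57, 2.57, 3.14, 3.14, 3.14, 3.14].

### API

Orientations are given as a rotation vector (axis times angle).
In Python, from station import ctrl, vision gives the robot as it stands. The module is installed in compiled form; this text tells all that it offers.
- The arm moves only by the tool drive_tool, never from a script. Its argument "rows" is a list of rows, each a list of 2 entries, a list of its own where there are three numbers: the shift along the tool's x, y, z in m, then the turn about the tool's z in rad. A call has 1 to 10 rows; each row shifts and turns the commanded pose from where the row before left it, along the tool's axes as they then stand; what a row does not reach is not made up. A row lasts 1/10 s, in which the tool goes at most 50 mm and 8.59 degrees, less where a joint would pass 70% of its speed; a pose out of reach is approached as far as the arm can. A call with a gripper value outside its range is refused whole. "jaw" is the closure, from 0 (fully open) to 1 (shut), set as the call begins (left out, the last holds). The fingers move at their own pace and stop on an object; "grip_force" is the grip in N (left out, the last holds). Time passes only in rows, so rows that do not move let the fingers close. It gives the time, the measured TCP pose, the force, the opening and the grip force at its end, in the units of the state.
- ctrl.get_obs(): the state, without advancing time (a new reading comes with each control period).
- vision.get_image(name): name is "side" or "top" or "wrist"; returns a dict with "image" (420x560x3 uint8, blue, green, red), "vertical_fov" (degrees; the focal length in pixels is half the picture's height over the tangent of half this angle, whatever the lens; pixels are square), "cx", "cy" (the principal point, pixels), "R" (3x3) and "t" (3): a world point X has camera coordinates R X + t. Camera axes: x right, y down, z forward; pixel columns grow to the right and rows downward; lengths in m; the calibration is good to about 2 mm. A picture is of the moment at which its call begins. There is no depth.
- ctrl.finish_job(): hands the job in; it is judged then, once.
The state is a dict: "t": time; "q": joint angles; "dq": joint speeds; "effort": joint torques, N m; "tool_pos": TCP position; "tool_rot": TCP orientation; "contact_force": force on the tool from outside, world axes, zero at the start; "wrist_torque": the same for the moment, N m; "opening": finger opening in m; "grip_force": force on a finger pad.
Only numpy, scipy, OpenCV 4.12 (cv2) and the standard library are available. Lean on these libraries where they do the work, as an engineer would, in place of code of your own. Each camera call takes 0.05 s, during which the arm holds its last target. There are 200 camera calls.

### The job

The square steel platform of the bench scale rocks on one worn foot. With the fingertips, press down on its corners one after another until you find the corner that gives, press the blue lever shim at that corner down flat, then press firmly on the same corner again to check that it no longer rocks. Leave the other three shims up, do not lift or shift the platform, and leave the things standing around it alone.

Things in the scene. Friction and masses are not known exactly. Their poses are not given: they have to be found in the camera images.
- platter: Steel top plate of the scale platform, fixed to its base: 170 x 170 mm, corners cut at 45 degrees (cut faces 95 mm from the centre), 12 mm thick. Origin at the centre of its underside, 40 mm above the bench; top face 12 mm above the origin; z up, x and y along the sides, so the corners lie on the diagonals. Best pressed 80 to 90 mm out on a diagonal.
- platform: The whole platform (grey base, rubber feet), about 3.8 kg, loose on the bench; origin at bench level under the plate's centre, same axes. Three feet bear, 82 mm out on the diagonals; the fourth, at any corner and hidden from above, is worn 5 mm short. That corner gives 3 to 5 mm under 2 to 5 N and comes up again when released; the others give under 1 mm at 15 N.
- pad_a (a point): Centre of the top face of the blue finger pad (30 x 26 mm) of a lever shim, one of four alike, one at each corner, pointing outward along the diagonal; hinge 93 mm from the platform's centre, 22 mm above the bench; the lever ends 50 mm out from its hinge. At the start it slopes up 35 to 40 degrees, this point 122 to 124 mm from the centre and 40 to 42 mm above the bench.
- pad_b (a point): The same on the next corner, counter-clockwise seen from above. Pressed flat, a lever lies level against its stop, this point 128 mm from the platform's centre and 18 mm above the bench, and its cam stands on the bench and carries the corner. This takes 3 to 8 N straight down on the pad (the corner dips first); the hinge is stiff, so the lever stays where it is left.
- pad_c (a point): The same on the next corner, counter-clockwise.
- pad_d (a point): The same on the last corner.
- shim_slack (a joint): Lever shim at the corner that rocks, whichever corner that is: 0 fully up, 0.70 rad pressed flat; starts between 0 and 0.08. Which of the four it is, is not told.
- shim_p (a joint): Lever shim at one of the three firm corners: 0 fully up, 0.70 rad flat; starts between 0 and 0.08 and is to be left up.
- shim_q (a joint): Lever shim at one of the three firm corners: 0 fully up, 0.70 rad flat; starts between 0 and 0.08 and is to be left up.
- shim_r (a joint): Lever shim at one of the three firm corners: 0 fully up, 0.70 rad flat; starts between 0 and 0.08 and is to be left up.
- test_weight_mid (a point): Brass 500 g test weight with a knob, 40 mm across, 62 mm high, standing beside one side of the platform, 145 to 155 mm from its centre; point half-way up. Not to be moved.
- portion_cup_mid (a point): Small open steel cup, 60 mm across, 60 mm high, standing beside another side of the platform, 155 to 165 mm from its centre; point half-way up. Not to be moved.
- tumbler_mid (a point): Drinking glass, 68 mm across, 100 mm high, on the robot's left; point half-way up. Not to be moved.
- spray_mid (a point): Clear plastic bottle with a red cap, 72 mm across, 190 mm high, far right; point 90 mm up. Not to be moved.
- ladle: Steel serving spoon, 260 mm long, lying on the bench on the right; origin at the middle of its underside. Not to be moved.
- dish_brush: White dish brush, 220 mm long, lying on the bench on the left; origin at the middle of its underside. Not to be moved.

How it is judged:
On the way, in this order (a step that is already met when the one before it is completed fails the run):
1. a fingertip presses the top plate and its rocking corner gives way (plate tilted by more than 0.022 rad, that corner's shim still up) (contact force between the fingers and platter above 1.5 N and angle between platter's own z axis and vertical above 0.022 rad and value of joint shim_slack below 0.3 rad), for 0.05 s.
2. the shim at that corner is pressed down flat and the plate is level again (value of joint shim_slack above 0.63 rad and angle between platter's own z axis and vertical below 0.015 rad), for 0.2 s.
3. the top plate is pressed again with more than 5 N at the corner whose shim now lies flat (within 70 mm of that shim's pad), and it does not rock (tilt under 0.015 rad) (all of step 2 and contact force between the fingers and platter above 5 N and ((horizontal distance between the grasp point and pad_a below 0.07 m and height (world z) of pad_a below 0.026 m) or (horizontal distance between the grasp point and pad_b below 0.07 m and height (world z) of pad_b below 0.026 m) or (horizontal distance between the grasp point and pad_c below 0.07 m and height (world z) of pad_c below 0.026 m) or (horizontal distance between the grasp point and pad_d below 0.07 m and height (world z) of pad_d below 0.026 m))), for 0.1 s.
At the end, for the whole second after the job is handed in: The shim at the rocking corner lies flat (over 0.63 of 0.70 rad), the other three are still up (under 0.2 rad), the plate is level within 0.015 rad, at rest and within 20 mm of where it stood (all of step 2 and value of joint each of shim_p, shim_q, shim_r below 0.2 rad and distance of platter from where it was at the start of the episode below 0.02 m and linear speed of platter below 0.01 m/s); the robot touches nothing.
It fails at once if the platform is lifted (plate more than 8 mm up) (height (world z) of platter above 0.048 m).
It fails at once if the platform is shoved more than 30 mm (distance of platter from where it was at the start of the episode above 0.03 m).
It fails at once if a shim at a firm corner is pressed down (over 0.3 rad) (value of joint any of shim_p, shim_q, shim_r above 0.3 rad).
It fails at once if something standing around is moved or lifted (over 20 mm) (distance of any of test_weight_mid, portion_cup_mid, tumbler_mid, spray_mid, ladle, dish_brush from where it was at the start of the episode above 0.02 m).
It also fails if it takes over 64 s, if anything falls off the work surface, if the arm or the gripper's body presses on something with over 40 N, if the wrist force passes 120 N, or if a joint passes its speed limit or range.

## Working session

There is one attempt and no reset: what is moved stays moved. The work goes in short steps, Python scripts to look and compute and a tool call to move; the robot and the scene stay as the last step left them, time stands still between calls to the robot, and variables do not carry over. Pictures are saved under pics/ and viewed, at most 10 in all, crops included, and the job is handed in when it is done.

Besides the shell and the picture viewer there is one more tool, called after ">>>" as a command line: name --argument value ..., lists and objects as JSON in quotes. drive_tool: Moves the arm, as the interface text tells. Its arguments: {"type":"object","properties":{"rows":{"type":"array","items":{"type":"array"}},"jaw":{"type":"number"},"grip_force":{"type":"number"}},"required":["rows"]}

```bash
mkdir -p pics
cat > h.py <<'E'
import numpy as np, cv2
from station import ctrl, vision
def cam(n):
    d=vision.get_image(n); d['f']=d['image'].shape[0]/2/np.tan(np.radians(d['vertical_fov'])/2); return d
def ray(d,u,v):
    R=np.array(d['R']);t=np.array(d['t']); return -R.T@t, R.T@np.array([(u-d['cx'])/d['f'],(v-d['cy'])/d['f'],1])
def onz(d,u,v,z):
    o,r=ray(d,u,v); return o+r*(z-o[2])/r[2]
E
python3 - <<'E'
from h import *
o=ctrl.get_obs(); print(o,ctrl.finger_overhang)
for n in('top','side'):
    d=cam(n); cv2.imwrite(f'pics/{n}0.png',d['image']); print(n,d['cx'],d['cy'],d['f'],ray(d,280,210))
    h=cv2.cvtColor(d['image'],cv2.COLOR_BGR2HSV); m=cv2.inRange(h,(95,110,50),(130,255,255))
    k,_,s,c=cv2.connectedComponentsWithStats(m)
    for i in range(1,k):
        if s[i,4]>40: print(s[i],c[i].round(1),onz(d,*c[i],.041).round(4))
E
```

```text
{'t': 0.0, 'q': array([ 1.02195300e+00,  5.33331326e-02,  1.61429228e+00, -7.56225796e-07,
        1.47601455e+00, -1.18954128e-01]), 'dq': array([-0.00066137, -0.00071347,  0.00079092, -0.00024204,  0.00060514,
       -0.00170462]), 'effort': array([-4.65960093e-04, -3.93679333e+01, -3.70178461e+01, -6.40105850e-05,
        6.89520588e-03,  1.00710889e-05]), 'tool_pos': array([0.26020354, 0.5677333 , 0.30267861]), 'tool_rot': array([-6.69937287e-01, -3.06864275e+00,  3.03803684e-03]), 'contact_force': array([ 0.06412751, -0.35091719, -0.68489444]), 'wrist_torque': array([-0.01672623, -0.06142694,  0.05120601]), 'grip_force': 0.0, 'opening': 0.08567893312339586} 0.0726
top 282.8941917843895 204.33633099157987 507.39265307749173 (array([0.27453142, 0.00513009, 1.46699085]), array([ 0.19995719, -0.00947755, -0.97983898]))
[   29    44   180   101 13448] [119.4  96.1] [0.9496 0.4491 0.041 ]
[208 174  12  12  81] [213.6 179.4] [0.6699 0.1773 0.041 ]
[269 183  10  12  73] [273.3 188.3] [0.631  0.0061 0.041 ]
[197 234  12  11  77] [202.5 238.8] [0.4982 0.2163 0.041 ]
[259 243  10  10  62] [263.6 247.6] [0.4609 0.0451 0.041 ]
side 278.46596552307955 204.3280904168627 395.60754528300765 (array([ 0.05611636, -0.70479505,  0.6232804 ]), array([ 0.51593818,  0.66829704, -0.53610396]))
[ 221  105  131   74 5372] [286.8 140. ] [0.9434 0.398  0.041 ]
[260 180   9   6  41] [263.9 182.6] [0.6746 0.1765 0.041 ]
[203 193  11   9  58] [207.7 197. ] [0.4956 0.2076 0.041 ]
```

View pics/top0.png

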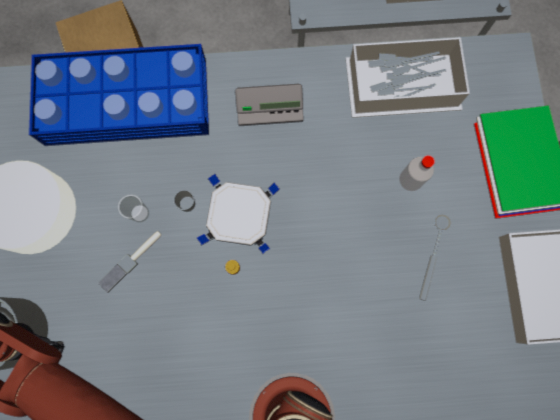

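View pics/side0.png

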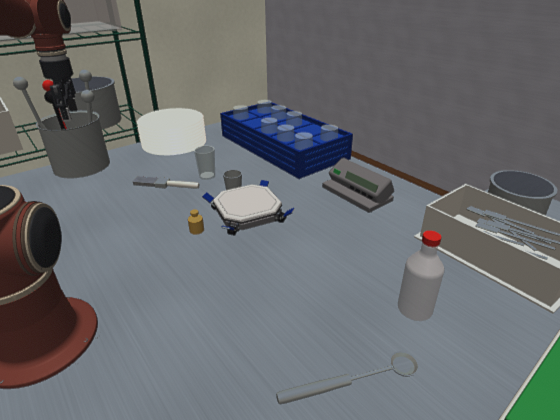

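Top view: the plate is at about (239,213), with the pads at (214,179), (273,188), (264,248) and (203,239). The weight is at (232,267), the cup at (186,202) and the glass at (131,207). The pads put the centre at (0.565, 0.111), with each pad at radius 0.124, which fits the 122–124 mm given. The diagonals lie at 32.3° + k·90°. The side view agrees for the two pads it shows. I'll move above the (-x,+y) corner first.

>>> drive_tool --rows '[[[-0.04,-0.024,0],0],[[-0.04,-0.024,0],0],[[-0.04,-0.024,0],0],[[-0.04,-0.024,0],0],[[-0.04,-0.024,0],0],[[-0.04,-0.024,0],0],[[-0.04,-0.024,0],0],[[-0.04,-0.024,0],0],[[-0.04,-0.025,0],0],[[-0.035,-0.025,0],0]]' --jaw 1 --grip_force 20

```text
t: 1.1
tool_pos: [0.5194, 0.1815, 0.3034]
tool_rot: [-0.671, -3.069, 0.0]
contact_force: [0.8, 0.9, -0.0]
opening: -0.0
grip_force: 0.0
```

>>> drive_tool --rows '[[[0,0,0.03],0],[[0,0,0.03],0],[[0,0,0.03],0],[[0,0,0.03],0],[[0,0,0.02],0],[[0,0,0.0],0],[[0,0,0],0]]'

```text
t: 1.8
tool_pos: [0.5185, 0.1835, 0.1638]
tool_rot: [-0.67, -3.069, 0.001]
contact_force: [0.4, -0.6, 0.5]
opening: -0.0002
grip_force: 0.0
```

```bash
cat >> h.py <<'E'
from scipy.spatial.transform import Rotation as Ro
C=np.array([.565,.1112]); A=np.radians(32.3)
def tgt(k,r): a=A+k*np.pi/2; return C+r*np.array([np.cos(a),np.sin(a)])
def rep():
    o=ctrl.get_obs(); R=Ro.from_rotvec(o['tool_rot']).as_matrix(); p=o['tool_pos']
    print('t',o['t'],'p',p.round(4),'F',o['contact_force'].round(2),'open',o['opening'],'ov',ctrl.finger_overhang,'zaxis',R[:,2].round(3))
    for k in range(4):
        for r in(.085,.128):
            x=tgt(k,r); print(k,r,x.round(4),'tool shift',(R.T@np.r_[x-p[:2],0]).round(4))
E
python3 - <<'E'
from h import *
rep()
d=cam('top'); cv2.imwrite('pics/t1.png',cv2.resize(d['image'][130:290,120:330],None,fx=3.5,fy=3.5))
E
```

```text
t 1.8 p [0.5185 0.1835 0.1638] F [ 0.42 -0.61  0.49] open -0.00016623236174111015 ov 0.0726 zaxis [-0.001 -0.    -1.   ]
0 0.085 [0.6368 0.1566] tool shift [-1.188e-01  2.490e-02 -1.000e-04]
0 0.128 [0.6732 0.1796] tool shift [-1.423e-01  6.090e-02 -1.000e-04]
1 0.085 [0.5196 0.183 ] tool shift [-0.0012  0.     -0.    ]
1 0.128 [0.4966 0.2194] tool shift [0.0348 0.0235 0.    ]
2 0.085 [0.4932 0.0658] tool shift [-0.026  -0.1176  0.    ]
2 0.128 [0.4568 0.0428] tool shift [-2.600e-03 -1.536e-01  1.000e-04]
3 0.085 [0.6104 0.0394] tool shift [-1.436e-01 -9.280e-02 -1.000e-04]
3 0.128 [0.6334 0.003 ] tool shift [-1.797e-01 -1.162e-01 -1.000e-04]
```

View pics/t1.png

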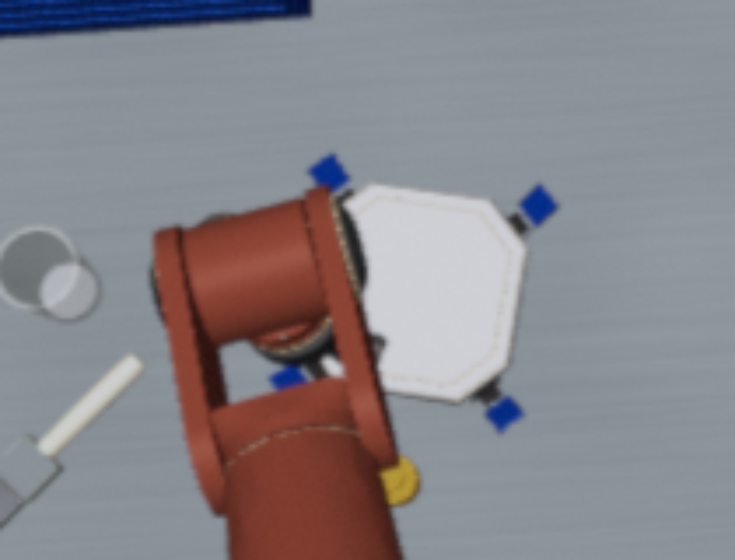

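The view shows the gripper above corner 1, with the weight and glass clear. Next I go down gently until it touches.

>>> drive_tool --rows '[[[0,0,0.018],0],[[0,0,0.014],0],[[0,0,0.004],0],[[0,0,0.001],0],[[0,0,0.001],0],[[0,0,0.001],0],[[0,0,0.001],0],[[0,0,0],0]]'

```text
t: 2.65
tool_pos: [0.5188, 0.1836, 0.1241]
tool_rot: [0.67, 3.069, 0.0]
contact_force: [0.1, -0.2, 0.2]
opening: -0.0003
grip_force: 0.0
```

>>> drive_tool --rows '[[[0,0,0.001],0],[[0,0,0.001],0],[[0,0,0],0]]'

```text
t: 2.95
tool_pos: [0.519, 0.1837, 0.1238]
tool_rot: [-0.67, -3.069, -0.0]
contact_force: [-5.8, -0.2, 9.9]
opening: 0.0002
grip_force: 5.1
```

Corner 1 is firm: 10 N with under 0.5 mm of give. Next is corner 2.

>>> drive_tool --rows '[[[0,0,-0.01],0],[[0,0,-0.018],0],[[-0.006,-0.03,0],0],[[-0.006,-0.03,0],0],[[-0.006,-0.03,0],0],[[-0.007,-0.0275,0],0],[[0,0,0.015],0],[[0,0,0.01],0],[[0,0,0],0],[[0,0,0],0]]'

```text
t: 3.95
tool_pos: [0.4924, 0.067, 0.1244]
tool_rot: [-0.668, -3.069, 0.0]
contact_force: [0.3, 0.1, 0.8]
opening: -0.0002
grip_force: 0.3
```

>>> drive_tool --rows '[[[0,0,0.001],0],[[0,0,0.001],0],[[0,0,0.001],0],[[0,0,0.001],0],[[0,0,0],0]]'

```text
t: 4.45
tool_pos: [0.4926, 0.067, 0.1239]
tool_rot: [-0.667, -3.067, 0.001]
contact_force: [-12.5, -0.4, 23.0]
opening: 0.0001
grip_force: 11.4
```

Corner 2 is firm too: 23 N with 0.5 mm. Next is corner 3.

>>> drive_tool --rows '[[[0,0,-0.01],0],[[0,0,-0.02],0],[[-0.03,0.006,0],0],[[-0.03,0.006,0],0],[[-0.03,0.006,0],0],[[-0.0275,0.006,0],0],[[0,0,0.015],0],[[0,0,0.01],0],[[0,0,0],0],[[0,0,0],0]]'

```text
t: 5.45
tool_pos: [0.6076, 0.0398, 0.1244]
tool_rot: [-0.668, -3.067, 0.001]
contact_force: [0.3, 1.1, 0.1]
opening: -0.0003
grip_force: 0.0
```

>>> drive_tool --rows '[[[0,0,0.001],0],[[0,0,0.001],0],[[0,0,0.001],0],[[0,0,0],0]]'

```text
t: 5.85
tool_pos: [0.6084, 0.0396, 0.1239]
tool_rot: [-0.669, -3.067, -0.0]
contact_force: [-6.6, 0.9, 8.5]
opening: 0.0
grip_force: 4.3
```

Corner 3 is firm, so corner 0 must be the one. I'll press it to confirm.

>>> drive_tool --rows '[[[0,0,-0.01],0],[[0,0,-0.018],0],[[0.006,0.03,0],0],[[0.006,0.03,0],0],[[0.006,0.03,0],0],[[0.005,0.0285,0],0],[[0,0,0.015],0],[[0,0,0.01],0],[[0,0,0],0],[[0,0,0],0]]'

```text
t: 6.85
tool_pos: [0.6371, 0.1555, 0.1251]
tool_rot: [-0.671, -3.067, 0.001]
contact_force: [-0.4, -0.4, 0.1]
opening: 0.0
grip_force: 0.0
```

>>> drive_tool --rows '[[[0,0,0.001],0],[[0,0,0.001],0],[[0,0,0.001],0],[[0,0,0.001],0],[[0,0,0.001],0],[[0,0,0],0]]'

```text
t: 7.45
tool_pos: [0.6386, 0.1566, 0.1219]
tool_rot: [0.669, 3.067, 0.001]
contact_force: [1.0, -0.4, 3.7]
opening: -0.0002
grip_force: 2.0
```

It gives 2–3 mm under 3.7 N. I'll press further so the tilt goes past 0.022 rad.

>>> drive_tool --rows '[[[0,0,0.001],0],[[0,0,0.001],0],[[0,0,0.001],0],[[0,0,0.001],0],[[0,0,0],0]]'

```text
t: 7.95
tool_pos: [0.6391, 0.1568, 0.1208]
tool_rot: [0.669, 3.067, 0.001]
contact_force: [-4.4, -0.6, 17.0]
opening: -0.0004
grip_force: 8.5
```

It bottoms out at about 4 mm, so the rocking corner is confirmed. Now I lift, move out over its pad and start pressing down.

>>> drive_tool --rows '[[[0,0,-0.01],0],[[0,0,-0.02],0],[[-0.011,0.0175,0],0],[[-0.0105,0.0175,0],0],[[0,0,0.01],0],[[0,0,0.01],0],[[0,0,0.004],0],[[0,0,0.004],0],[[0,0,0.004],0],[[0,0,0],0]]'

```text
t: 8.95
tool_pos: [0.6712, 0.1792, 0.1143]
tool_rot: [-0.67, -3.068, 0.001]
contact_force: [-3.1, 0.6, 1.3]
opening: -0.0001
grip_force: 1.1
```

>>> drive_tool --rows '[[[0,0,0.003],0],[[0,0,0.003],0],[[0,0,0.003],0],[[0,0,0.003],0],[[0,0,0],0]]'

```text
t: 9.45
tool_pos: [0.6722, 0.1792, 0.1029]
tool_rot: [0.67, 3.068, -0.0]
contact_force: [0.8, 0.2, 2.1]
opening: 0.0001
grip_force: 1.2
```

>>> drive_tool --rows '[[[0,0,0.002],0],[[0,0,0.002],0],[[0,0,0.002],0],[[0,0,0.002],0],[[0,0,0.002],0],[[0,0,0.001],0],[[0,0,0],0]]'

```text
t: 10.15
tool_pos: [0.6725, 0.1795, 0.0925]
tool_rot: [0.67, 3.068, 0.001]
contact_force: [2.2, 0.5, 5.4]
opening: -0.0001
grip_force: 2.4
```

>>> drive_tool --rows '[[[0,0,0.001],0],[[0,0,0.001],0],[[0,0,0.001],0],[[0,0,0.001],0],[[0,0,0],0]]'

```text
t: 10.65
tool_pos: [0.6726, 0.1795, 0.0908]
tool_rot: [0.67, 3.068, 0.0]
contact_force: [-4.2, -2.0, 14.6]
opening: 0.0002
grip_force: 7.4
```

The stop is reached with the fingertip at 18 mm, which matches the flat height. I lift and go back to the corner to check.

>>> drive_tool --rows '[[[0,0,-0.01],0],[[0,0,-0.02],0],[[0,0,-0.03],0],[[0.011,-0.0175,0],0],[[0.0115,-0.0175,0],0],[[0,0,0.012],0],[[0,0,0.009],0],[[0,0,0],0],[[0,0,0],0]]'

```text
t: 11.55
tool_pos: [0.6366, 0.1571, 0.1253]
tool_rot: [-0.669, -3.067, 0.001]
contact_force: [-0.2, -0.7, 0.0]
opening: 0.0001
grip_force: 0.0
```

Run:
```python
from h import *
rep()
d=cam('side'); cv2.imwrite('pics/s1.png',cv2.resize(d['image'][150:260,170:310],None,fx=5,fy=5))
```

```text
t 11.55 p [0.6366 0.1571 0.1253] F [-0.23 -0.73  0.01] open 6.277561155861788e-05 ov 0.0726 zaxis [-0.002 -0.    -1.   ]
0 0.085 [0.6368 0.1566] tool shift [-0.0004 -0.0003 -0.    ]
0 0.128 [0.6732 0.1796] tool shift [-0.0239  0.0357 -0.0001]
1 0.085 [0.5196 0.183 ] tool shift [ 0.1172 -0.0251  0.0002]
1 0.128 [0.4966 0.2194] tool shift [ 0.1532 -0.0017  0.0003]
2 0.085 [0.4932 0.0658] tool shift [ 0.0924 -0.1428  0.0003]
2 0.128 [0.4568 0.0428] tool shift [ 0.1159 -0.1788  0.0004]
3 0.085 [0.6104 0.0394] tool shift [-2.520e-02 -1.179e-01  1.000e-04]
3 0.128 [0.6334 0.003 ] tool shift [-0.0613 -0.1414  0.    ]
```

View pics/s1.png

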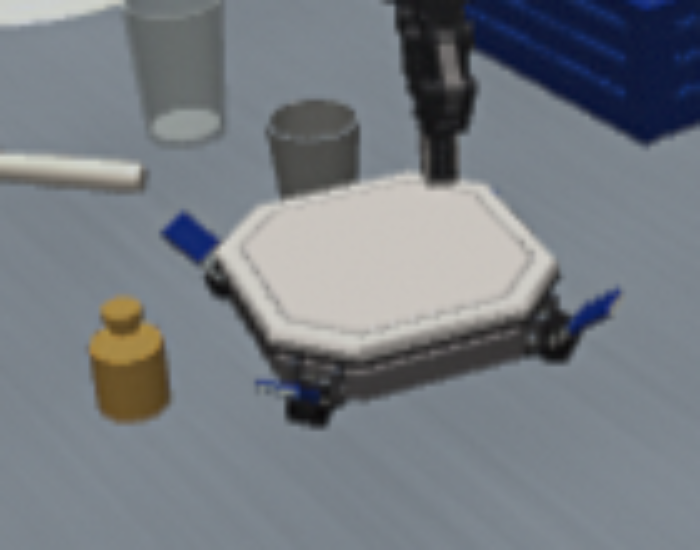

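The other three levers are still up, at crop (190,237), (290,388) and (597,310). The far one no longer shows above the plate, so it is flat. Now the firm check press.

>>> drive_tool --rows '[[[0,0,0.001],0],[[0,0,0.001],0],[[0,0,0.001],0],[[0,0,0.001],0],[[0,0,0],0]]'

```text
t: 12.1
tool_pos: [0.6369, 0.157, 0.1244]
tool_rot: [-0.67, -3.069, 0.0]
contact_force: [-4.7, -0.7, 6.5]
opening: 0.0001
grip_force: 3.6
```

>>> drive_tool --rows '[[[0,0,0.001],0],[[0,0,0.001],0],[[0,0,0],0],[[0,0,0],0],[[0,0,0],0]]'

```text
t: 12.6
tool_pos: [0.637, 0.1571, 0.1242]
tool_rot: [-0.669, -3.069, 0.0]
contact_force: [-8.1, -1.8, 16.2]
opening: 0.0
grip_force: 7.7
```

>>> drive_tool --rows '[[[0,0,-0.01],0],[[0,0,-0.02],0],[[0,0,-0.04],0],[[0,0,-0.04],0],[[0,0,-0.04],0],[[0,0,0],0],[[0,0,0],0],[[0,0,0],0]]'

```text
t: 13.4
tool_pos: [0.6361, 0.1568, 0.2691]
tool_rot: [-0.669, -3.067, 0.001]
contact_force: [-0.8, -0.6, 0.1]
opening: -0.0002
grip_force: 0.0
```

Run:
```python
from h import *
rep()
d=cam('top'); h=cv2.cvtColor(d['image'],cv2.COLOR_BGR2HSV); m=cv2.inRange(h,(95,110,50),(130,255,255))
k,_,s,c=cv2.connectedComponentsWithStats(m)
for i in range(1,k):
    if s[i,4]>20: p=onz(d,*c[i],.041)[:2]; q=onz(d,*c[i],.018)[:2]; print(s[i],c[i].round(1),p,np.hypot(*(p-C)),np.hypot(*(q-C)))
```

```text
t 13.4 p [0.6361 0.1568 0.2691] F [-0.8  -0.61  0.09] open -0.00024311945453975826 ov 0.0726 zaxis [-0.003 -0.    -1.   ]
0 0.085 [0.6368 0.1566] tool shift [-0.0007  0.0001 -0.    ]
0 0.128 [0.6732 0.1796] tool shift [-0.0242  0.0362 -0.0001]
1 0.085 [0.5196 0.183 ] tool shift [ 0.1169 -0.0247  0.0003]
1 0.128 [0.4966 0.2194] tool shift [ 0.1529 -0.0012  0.0003]
2 0.085 [0.4932 0.0658] tool shift [ 0.092  -0.1423  0.0004]
2 0.128 [0.4568 0.0428] tool shift [ 0.1155 -0.1784  0.0005]
3 0.085 [0.6104 0.0394] tool shift [-2.560e-02 -1.175e-01  1.000e-04]
3 0.128 [0.6334 0.003 ] tool shift [-6.160e-02 -1.409e-01  1.000e-04]
[   29    44   179   101 12839] [116.3  94.6] [0.95513205 0.45862336] 0.5224040685011816 0.5354696924125106
[269 183  10  12  72] [273.3 188.3] [0.63077434 0.00605232] 0.12402539691762123 0.12715365034232787
[259 244  11   9  62] [263.8 247.9] [0.460002   0.04479361] 0.12423521146778864 0.12136960790245077
```

The corner held firm: 16 N with under 0.5 mm of give. The visible pads haven't moved and the arm is clear, so I'm handing in.

```bash
python3 -c "
from station import ctrl
print(ctrl.finish_job())"
```

```text
the job is handed in; nothing more can be done
None
```

I found the rocking corner (far left, +x/+y), pressed its shim flat, and it then held firm under 16 N; the other three shims are still up and the job is handed in, though no verdict came back.

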